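Hang the masking tape on the studio's tape carousel

ROBOT

A 6-joint arm with a two-finger parallel gripper is mounted at the origin on the work surface. World frame = base frame: x ahead of the robot, y to its left, z up, the work surface at z = 0. Lengths are in mm, angles in degrees, forces in N, time in s.
With the tool pointing down it reaches from about 350 to 850 mm from the base axis. Payload 8.1 kg.
Tool frame: the origin (TCP) lies at the very end of the fingers, on their centre line; the grasp point (between the pads) lies 19 mm behind it; z points along the fingers, y is the line along which they close (so a half turn about z gives the same grasp; the last joint's range is limited). The gripper opens to 85 mm and grips with 20 to 120 N. Pads are 22 mm wide; open, the fingers measure 114 mm over their backs; the gripper's body (76 mm by 85 mm) begins 54 mm behind the grasp point. The pads swing forward as they close: fully open they stand 13 mm farther back than shut.
Start: joints at [63.174, 7.471, 85.268, -0, 87.261, -4.893], TCP at [224.091, 556.587, 231.292] pointing down, gripper open.
Joint ranges: [-169.43, 169.43], [-51.17, 129.36], [1.28, 143.12], [-76.62, 256.62], [0, 156.53], [-152.29, 152.29]. Speed limits (degrees/s): [136.94, 136.94, 159.86, 180, 180, 180].

INTERFACE

Orientations are given as [roll, pitch, yaw] about the fixed x, y, z axes, in that order (R = Rz(yaw) Ry(pitch) Rx(roll)).
In Python, from bench import sense, eyes, job, models gives the robot as it stands. The module is installed in compiled form; this text tells all that it offers.
- The arm moves only by the tool apply_moves, never from a script. Its argument "rows" is a list of rows, each a list of 6 numbers: the shift along the tool's x, y, z in mm, then the turn, a rotation vector about the tool's x, y, z in rad. In form: [[dx, dy, dz, rx, ry, rz], ...]. A call has exactly 5 rows; each row shifts and turns the commanded pose from where the row before left it, along the tool's axes as they then stand; what a row does not reach is not made up. A row lasts 1/8 s, in which the tool goes at most 62.5 mm and 10.7 degrees, less where a joint would pass 70% of its speed; a pose out of reach is approached as far as the arm can. A call is refused whole if a number of a shift passes 62.5 or a number of a turn 0.188, either way. A call with a gripper value outside its range is refused whole. "fingers" is the finger opening in mm, from 0 to 85.4, set as the call begins (left out, the last holds). The fingers move at their own pace and stop on an object; "grip_force" is the grip in N (left out, the last holds). Time passes only in rows, so rows that do not move let the fingers close, or fill a call up. It gives the time, the measured TCP pose, the force, the opening and the grip force at its end, in the units of the state.
- sense(): the state, without advancing time (a new reading comes with each control period).
- eyes.snapshot(name): name is "scene" or "top" or "wrist"; returns (picture, depth): 420x560x3 uint8, red, green, blue; 420x560 float32, mm along the optical axis (not along the pixel's ray), 0 where there is no reading.
- eyes.get_calibration(name): a dict with "intrinsics" (3x3 intrinsics, pixels), "R" (3x3) and "t" (3): a world point X has camera coordinates R X + t; the wrist camera has in their place "mount" (4x4, takes a point from camera to tool coordinates, whose origin is the TCP and whose axes are the flange's). Camera axes: x right, y down, z forward; pixel columns grow to the right and rows downward; lengths in mm; the calibration is good to about 2 mm. A picture is of the moment at which its call begins: read the wrist's pose just before it. get_calibration takes no time and is no camera call.
- job.hand_in(): hands the job in; it is judged then, once.
Trained networks look in the newest picture that a camera, given by its name, has taken for a name from the list of things; names that differ only in an ending like _2 or _b are one class to them, and where a whole thing is asked for, a point or a joint stands for the part that bears it (a point fixed in the world has none). Each returns a list of dicts, best first, with "confidence" (0 to 1); they miss things now and then, are a little off and sometimes report something else, mostly with a low value. They report only what shows in the picture. A call takes as long as a camera call. They do not tell look-alikes from the thing itself.
- models.boxes_of(name, camera): "xyz" ([x, y, z] in mm, in world coordinates, good to about 4 mm: the middle of the surface that is visible of it).
- models.cut_out(name, camera): "pixels" (420x560 bool, what is visible of it).
- models.place_of(name, camera): "xyz" ([x, y, z] in mm, in world coordinates, good to about 4 mm: a listed point, or the origin of a listed thing).
The state is a dict: "time": time; "joint_pos": joint angles; "qd": joint speeds; "joint_efforts": joint torques, N m; "tool_pos": TCP position; "tcp_rot": TCP orientation; "ft_force": force on the tool from outside, world axes, zero at the start; "wrist_torque": the same for the moment, N m; "finger_gap": finger opening in mm; "grip_force": force on a finger pad.
Only numpy, scipy, OpenCV 4.12 (cv2) and the standard library are available. Lean on these libraries where they do the work, as an engineer would, in place of code of your own. Each camera call takes 0.05 s, during which the arm holds its last target. There are 200 camera calls.

TASK

The little carousel on the painting table has one stout, slanted peg for tape. First turn the carousel, by pushing the upright knob on its top, until that peg has clicked into place over the nose of the base; then slide the large roll of masking tape along the slant onto that peg and leave it hanging there, home against the drum, with the peg still over the nose. Do not tip over the brush jar, the cup or the rinse tubs, and leave the small roll of tape where it is.

Things in the scene. Friction and masses are not known exactly. Their poses are not given: they have to be found in the camera images.
- stand: fixed round wooden base of the tape carousel, 200 mm across, 16 mm high; origin at the centre of its underside on the table, z up (the carousel's axis). A wooden nose 30 mm wide sticks out along its own -x axis, to 130 mm from the axis, roughly towards the robot: it marks the front. A dark click housing, 78 mm high, stands at its back edge
- carousel (a joint): angle of the drum, rad, counter-clockwise from above; 0 (or any full turn) = the long peg exactly over the nose. A detent gives five clicks a turn, 72 degrees (1.257 rad) apart; let go, the drum snaps to the nearest click; it turns either way without end. Pushing the knob over the hump between two clicks takes about 3 N. At the start the peg rests at one of the four other clicks
- peg_foot (a point): where the axis of the long peg leaves the drum's side: 55 mm from the drum's axis, 145 mm above the table. Axes turn with the drum: -x straight out below the peg, z up. The peg is a steel rod 14 mm thick, the only thick one, slanting 45 degrees up and outward. The other arms, one at each other click, are thin short hooks (6 mm, 40 mm long) with small flat things fixed on them
- peg_tip (a point): centre of the round end of the long peg, 85 mm from peg_foot along the slanted axis of the peg (60 mm out and 60 mm up), 115 mm from the drum's axis and 205 mm above the table; the rod ends 7 mm beyond it
- knob_top (a point): top centre of the upright wooden knob on the drum's top: 20 mm thick, standing 42 mm above the drum top (247 mm above the table), 42 mm off the drum's axis on the side opposite the long peg. It is fixed to the drum, for pushing it round; the drum top is otherwise flat
- roll_center (a point): centre (half-way up) of the large roll of cream masking tape, 104 mm across, hole 80 mm, wall 12 mm, 30 mm wide, about 140 g, lying flat at the start; z is its axis. Let go on the peg it slides down the slant and hangs by the upper inside of its hole, about square to the peg, upper rim against the drum, its centre some 45 mm out from peg_foot and level with it
- small_roll: small roll of cream tape lying flat, 70 mm across, 19 mm high: not the one to hang; origin at the centre of its underside
- brush_jar: glass jar 72 mm across and 95 mm high with brushes standing out of it to 215 mm; origin at the centre of its underside
- rinse_tub: clear empty tub 110 mm across, 95 mm high; origin at the centre of its underside
- rinse_pail: white empty tub 130 mm across, 110 mm high; origin at the centre of its underside
- cup: small pale cup 72 mm across, 85 mm high; origin at the centre of its underside
- roll: the same large roll of tape, by the centre of its underside as it lies at the start
- drum_top (a point): centre of the top of the plain white drum that turns on the base: 110 mm across, its top 205 mm above the table, with a dark toothed crown 180 mm across round its foot, below 50 mm
Things that resemble listed ones, but are neither listed nor needed, are in the scene too. What is shaped like the roll but green or turquoise is not meant.

How it is judged (in metres and radians):
On the way, in this order (a step that is already met when the one before it is completed fails the run):
1. the long peg is clicked into place over the nose of the base (x of peg_tip in the frame of stand below -0.1 m and y of peg_tip in the frame of stand between -0.015 and 0.015 m), for 0.3 s.
2. the large roll hangs on the long peg, home against the drum (x of roll_center in the frame of peg_foot between -0.06 and -0.028 m and y of roll_center in the frame of peg_foot between -0.02 and 0.02 m and z of roll_center in the frame of peg_foot between -0.03 and 0.018 m and contact force between roll and stand above 0.3 N), for 0.2 s.
At the end, for the whole second after the job is handed in: the long peg is over the nose (tip within 15 mm sideways), and the large roll hangs at rest on it, home: its centre 28 to 60 mm out from the peg's foot, within 20 mm to either side, 30 mm below to 18 mm above it, borne by the carousel (all of step 1 and all of step 2 and linear speed of roll below 0.02 m/s); the robot touches nothing.
It fails at once if the brush jar, the cup or a rinse tub is tipped over (angle between any of brush_jar, cup, rinse_tub, rinse_pail's own z axis and vertical above 0.4 rad).
It fails at once if the small roll of tape is moved (distance of small_roll from where it was at the start of the episode above 0.03 m).
It also fails if it takes over 58 s, if anything falls off the work surface, if the arm or the gripper's body presses on something with over 40 N, if the wrist force passes 120 N, or if a joint passes its speed limit or range.

## Working session

There is one attempt and no reset: what is moved stays moved. The work goes in short steps, Python scripts to look and compute and a tool call to move; the robot and the scene stay as the last step left them, time stands still between calls to the robot, and variables do not carry over. Pictures are saved under pics/ and viewed, at most 10 in all, crops included, and the job is handed in when it is done.

Besides the shell and the picture viewer there is one more tool, called after "Request:" in YAML: its name, and indented under it one key for each argument. apply_moves: Moves the arm, as the interface text tells. Its arguments: {"type":"object","properties":{"rows":{"type":"array"},"fingers":{"type":"number"},"grip_force":{"type":"number"}},"required":["rows"]}

```bash
mkdir -p pics; python3 - <<'E'
from bench import sense, eyes, job, models
import cv2,numpy as np
for c in ["scene","top"]:
    p,d=eyes.snapshot(c); cv2.imwrite(f"pics/{c}0.png",p[:,:,::-1])
    for n in ["stand","peg_foot","peg_tip","knob_top","roll_center","small_roll","brush_jar","rinse_tub","rinse_pail","cup","drum_top"]:
        print(c,n,[(round(r["confidence"],2),np.round(r["xyz"]).tolist()) for r in models.place_of(n,c)][:4])
    k=eyes.get_calibration(c); print(k["intrinsics"][0][0],np.round(-k["R"].T@k["t"]))
s=sense(); print(s)
E
```

```text
scene stand [(0.81, [648.0, 89.0, 4.0]), (0.47, [393.0, -485.0, 2.0])]
scene peg_foot [(0.66, [633.0, 142.0, 144.0])]
scene peg_tip [(0.59, [619.0, 200.0, 201.0])]
scene knob_top [(0.61, [658.0, 49.0, 246.0])]
scene roll_center [(0.9, [560.0, -110.0, 15.0]), (0.87, [558.0, -261.0, 10.0]), (0.84, [405.0, -253.0, 16.0])]
scene small_roll [(0.58, [650.0, -426.0, 3.0])]
scene brush_jar [(0.96, [721.0, -233.0, -3.0]), (0.26, [464.0, 350.0, 3.0])]
scene rinse_tub [(0.7, [458.0, 351.0, 4.0])]
scene rinse_pail [(0.94, [724.0, 391.0, -2.0])]
scene cup [(0.82, [396.0, -482.0, 2.0])]
scene drum_top [(0.79, [646.0, 90.0, 207.0])]
386.2064722942017 [1110. -196. 1079.]
top stand [(0.7, [644.0, 87.0, -1.0])]
top peg_foot [(0.71, [633.0, 143.0, 145.0])]
top peg_tip [(0.89, [623.0, 199.0, 206.0]), (0.17, [652.0, 46.0, 248.0])]
top knob_top [(0.7, [652.0, 45.0, 247.0])]
top roll_center [(0.96, [404.0, -256.0, 15.0]), (0.86, [316.0, -150.0, 12.0]), (0.75, [560.0, -109.0, 15.0]), (0.72, [631.0, 142.0, 143.0])]
top small_roll [(0.52, [652.0, -422.0, -3.0])]
top brush_jar [(0.9, [722.0, -238.0, -3.0]), (0
[... 286 characters left out ...]
.  -61. 1307.]
{'time': 1.2, 'joint_pos': array([ 6.31740272e+01,  7.47061175e+00,  8.52656977e+01, -6.34563280e-04,
        8.72631980e+01, -4.89329957e+00]), 'qd': array([-0.00751966, -0.00806974,  0.00129002,  0.03774848, -0.08098076,
       -0.06098201]), 'joint_efforts': array([-4.05671344e-04, -5.69285953e+01, -5.00876999e+01, -1.72305313e-04,
        6.08370319e-04, -2.75675171e-05]), 'tool_pos': array([224.09956598, 556.58805892, 231.31818114]), 'tcp_rot': array([1.79999563e+02, 6.73550691e-04, 1.58067357e+02]), 'ft_force': array([-0.22501901,  0.77996628,  0.4710401 ]), 'wrist_torque': array([ 0.01093044,  0.02181218, -0.00443819]), 'grip_force': 0.0, 'finger_gap': 85.7543905524036}
```

View pics/scene0.png

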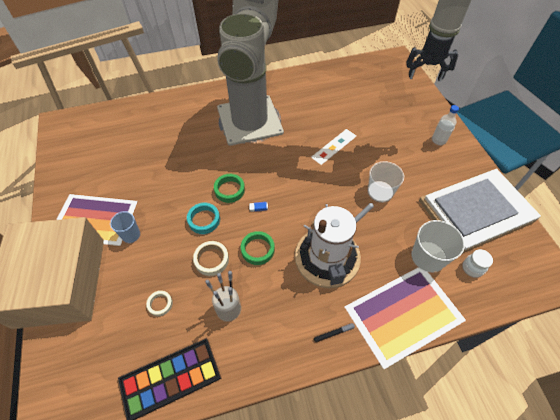

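View pics/top0.png

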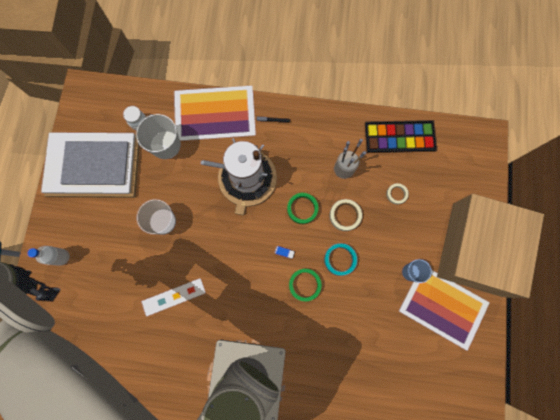

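The scene shows the candidate rings. In the top picture, the large cream one is at (347,215), the small cream one at (398,194), green ones at (303,208) and (305,285), and turquoise at (341,260). The peg points left at (205,164), the nose is at (240,208) and the knob at (257,155). The roll I want is the cream ring at (347,215): it is large and cream. I'll confirm that in a crop and measure it along with the nose.

```bash
cat > h.py <<'E'
import numpy as np
from scipy.spatial.transform import Rotation as Ro, Slerp
def plan(p0,r0,p1,r1,n):
    """rows (tool axes) from pose 0 to pose 1; r = [roll,pitch,yaw] deg or Rotation"""
    f=lambda r: r if isinstance(r,Ro) else Ro.from_euler('xyz',r,degrees=True)
    a,b=f(r0),f(r1); S=Slerp([0,1],Ro.concatenate([a,b]))
    out=[]; p0=np.array(p0,float);p1=np.array(p1,float)
    for i in range(n):
        A=S(i/n);B=S((i+1)/n)
        out.append(np.r_[A.inv().apply((p1-p0)/n).round(1),(A.inv()*B).as_rotvec().round(4)].tolist())
    return out
def show(rows):
    for i in range(0,len(rows),5): print(rows[i:i+5])
E
python3 - <<'E'
from bench import sense, eyes, models
import cv2,numpy as np
from h import *
p,d=eyes.snapshot("top"); k=eyes.get_calibration("top");K=k["intrinsics"];R=k["R"];t=k["t"]
cv2.imwrite("pics/crop1.png",cv2.resize(p[130:280,200:420,::-1],None,fx=3.6,fy=3.6,interpolation=cv2.INTER_CUBIC))
v,u=np.mgrid[0:420,0:560]
W=(np.stack([(u-K[0,2])/K[0,0]*d,(v-K[1,2])/K[1,1]*d,d],-1)-t)@R
hsv=cv2.cvtColor(p,cv2.COLOR_RGB2HSV)
m=(np.hypot(W[...,0]-558,W[...,1]+258)<75)&(W[...,2]>20)&(W[...,2]<45)
c,r=cv2.minEnclosingCircle(W[m][:,:2].astype(np.float32)); print("roll",c,r,W[m][:,2].mean())
m=(np.hypot(W[...,0]-646,W[...,1]-90)>104)&(np.hypot(W[...,0]-646,W[...,1]-90)<135)&(W[...,2]>8)&(W[...,2]<26)
n=W[m];print("nose",len(n),np.median(n,0))
m=(np.hypot(W[...,0]-646,W[...,1]-90)<85)&(W[...,2]>198)&(W[...,2]<212)
c,r=cv2.minEnclosingCircle(W[m&(np.hypot(W[...,0]-646,W[...,1]-90)<58)][:,:2].astype(np.float32)); print("drum",c,r)
s=sense()
show(plan(s["tool_pos"],s["tcp_rot"],[655,48,300],[180,0,102.8],15))
E
```

```text
roll (554.7648315429688, -254.89234924316406) 52.674293518066406 28.70015141645862
nose 80 [527.91444381  96.58239606  15.42280804]
drum (643.800537109375, 89.062744140625) 55.952850341796875
[[-39.3, -20.7, -4.6, -0.0, 0.0, 0.0643], [-40.6, -18.2, -4.6, -0.0, 0.0, 0.0643], [-41.6, -15.5, -4.6, -0.0, 0.0, 0.0643], [-42.6, -12.8, -4.6, -0.0, 0.0, 0.0643], [-43.3, -10.0, -4.6, -0.0, 0.0, 0.0643]]
[[-43.8, -7.2, -4.6, -0.0, 0.0, 0.0643], [-44.2, -4.4, -4.6, -0.0, 0.0, 0.0643], [-44.4, -1.6, -4.6, -0.0, 0.0, 0.0643], [-44.4, 1.3, -4.6, -0.0, 0.0, 0.0643], [-44.2, 4.2, -4.6, -0.0, 0.0, 0.0643]]
[[-43.9, 7.0, -4.6, -0.0, 0.0, 0.0643], [-43.3, 9.8, -4.6, -0.0, 0.0, 0.0643], [-42.6, 12.6, -4.6, -0.0, 0.0, 0.0643], [-41.7, 15.3, -4.6, -0.0, 0.0, 0.0643], [-40.7, 17.9, -4.6, -0.0, 0.0, 0.0643]]
```

View pics/crop1.png

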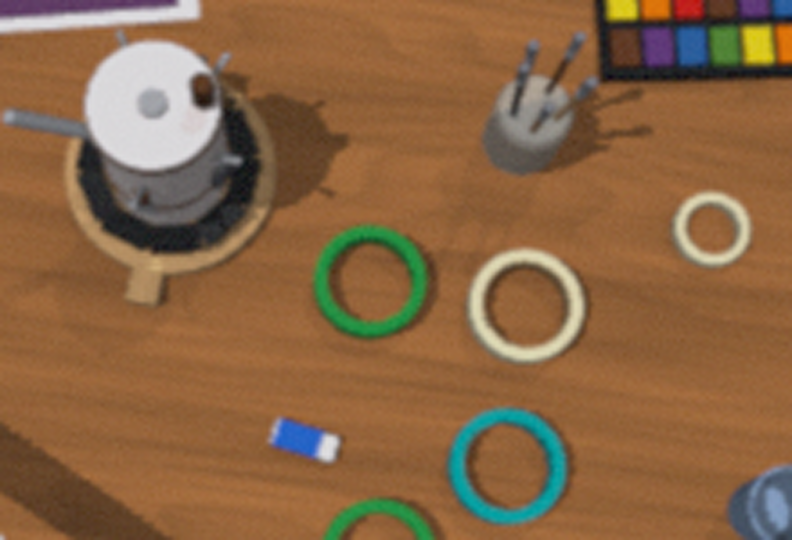

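The crop confirms it: the large cream ring at crop (526,305) is the roll to hang, and the smaller one at (712,230) stays put. The nose at (147,285) points about 175°, so the drum needs one click counter-clockwise. I'll move to the knob now.

Request:
apply_moves:
  rows:
    - [-39.3,-20.7,-4.6,0,0,0.0643]
    - [-40.6,-18.2,-4.6,0,0,0.0643]
    - [-41.6,-15.5,-4.6,0,0,0.0643]
    - [-42.6,-12.8,-4.6,0,0,0.0643]
    - [-43.3,-10.0,-4.6,0,0,0.0643]
  fingers: 50

```text
time: 1.88
tool_pos: [368.6, 385.9, 254.6]
tcp_rot: [180.0, 0.0, 139.5]
ft_force: [1.3, -0.3, -0.1]
finger_gap: 50.1
grip_force: 0.0
```

Request:
apply_moves:
  rows:
    - [-43.8,-7.2,-4.6,0,0,0.0643]
    - [-44.2,-4.4,-4.6,0,0,0.0643]
    - [-44.4,-1.6,-4.6,0,0,0.0643]
    - [-44.4,1.3,-4.6,0,0,0.0643]
    - [-44.2,4.2,-4.6,0,0,0.0643]

```text
time: 2.5
tool_pos: [512.2, 216.5, 277.6]
tcp_rot: [180.0, 0.0, 121.1]
ft_force: [-0.3, 0.4, -0.2]
finger_gap: 50.2
grip_force: 0.0
```

Request:
apply_moves:
  rows:
    - [-43.9,7.0,-4.6,0,0,0.0643]
    - [-43.3,9.8,-4.6,0,0,0.0643]
    - [-42.6,12.6,-4.6,0,0,0.0643]
    - [-41.7,15.3,-4.6,0,0,0.0643]
    - [-40.7,17.9,-4.6,0,0,0.0643]

```text
time: 3.12
tool_pos: [655.9, 47.0, 300.5]
tcp_rot: [180.0, -0.0, 102.7]
ft_force: [-0.0, 0.7, 0.4]
finger_gap: 49.7
grip_force: 0.0
```

```bash
python3 - <<'E'
from bench import sense, eyes, models
import cv2,numpy as np
from h import *
s=sense();print(s["time"],s["tool_pos"],s["tcp_rot"],s["joint_pos"],s["finger_gap"])
p,d=eyes.snapshot("wrist"); cv2.imwrite("pics/w1.png",p[:,:,::-1])
print([ (n,[(round(r["confidence"],2),np.round(r["xyz"]).tolist()) for r in models.place_of(n,"wrist")]) for n in ["knob_top","drum_top"]])
# arc: knob centre follows circle about (645,90)
c=np.array([645,90]); P=[];
ang=np.radians(np.arange(-77.2,-77.2+76,7.4)); print(np.degrees(ang[-1]))
pos=[np.r_[c+42*np.array([np.cos(a),np.sin(a)]),0] for a in ang]
rows=[]
for i in range(len(ang)-1):
    rows+=plan(pos[i],[180,0,np.degrees(ang[i])+180],pos[i+1],[180,0,np.degrees(ang[i+1])+180],1)
show(rows)
E
```

```text
3.125 [655.86756003  47.00697611 300.46810572] [ 1.79988053e+02 -5.29845947e-04  1.02684031e+02] [-3.68172535e-01  1.55141307e+01  6.90072951e+01  3.22900567e-03
  9.54670553e+01 -1.30518956e+01] 49.67280463343413
[('knob_top', [(0.97, [659.0, 46.0, 243.0])]), ('drum_top', [(0.87, [642.0, 88.0, 208.0])])]
-3.199999999999946
[[0.3, 5.4, 0.0, -0.0, 0.0, -0.1292], [0.3, 5.4, 0.0, 0.0, 0.0, -0.1292], [0.3, 5.4, 0.0, 0.0, 0.0, -0.1292], [0.3, 5.4, 0.0, 0.0, 0.0, -0.1292], [0.3, 5.4, 0.0, 0.0, 0.0, -0.1292]]
[[0.3, 5.4, 0.0, 0.0, 0.0, -0.1292], [0.3, 5.4, 0.0, 0.0, 0.0, -0.1292], [0.3, 5.4, 0.0, 0.0, 0.0, -0.1292], [0.3, 5.4, 0.0, -0.0, 0.0, -0.1292], [0.3, 5.4, 0.0, 0.0, 0.0, -0.1292]]
```

Request:
apply_moves:
  rows:
    - [0,0,20,0,0,0]
    - [0,0,20,0,0,0]
    - [0,0,20,0,0,0]
    - [0,0,20,0,0,0]
    - [0,0,0,0,0,0]

```text
time: 3.9
tool_pos: [653.4, 48.5, 217.1]
tcp_rot: [-179.7, -0.1, 102.8]
ft_force: [-1.0, 0.2, -0.5]
finger_gap: 50.2
grip_force: 0.0
```

Request:
apply_moves:
  rows:
    - [0.3,5.4,0.0,0.0,0.0,-0.1292]
    - [0.3,5.4,0.0,0.0,0.0,-0.1292]
    - [0.3,5.4,0.0,0.0,0.0,-0.1292]
    - [0.3,5.4,0.0,0.0,0.0,-0.1292]
    - [0.3,5.4,0.0,0.0,0.0,-0.1292]
  fingers: 36

```text
time: 4.53
tool_pos: [677.4, 61.7, 221.0]
tcp_rot: [-179.9, -0.0, 140.1]
ft_force: [-4.8, -1.5, 1.4]
finger_gap: 36.1
grip_force: 2.2
```

Request:
apply_moves:
  rows:
    - [0.3,5.4,0.0,0.0,0.0,-0.1292]
    - [0.3,5.4,0.0,0.0,0.0,-0.1292]
    - [0.3,5.4,0.0,0.0,0.0,-0.1292]
    - [0.3,5.4,0.0,0.0,0.0,-0.1292]
    - [0.3,5.4,0.0,0.0,0.0,-0.1292]

```text
time: 5.15
tool_pos: [688.5, 86.7, 221.3]
tcp_rot: [180.0, 0.1, 177.1]
ft_force: [0.5, -0.8, 0.0]
finger_gap: 35.9
grip_force: 0.0
```

Request:
apply_moves:
  rows:
    - [0,0,0,0,0,0]
    - [0,0,0,0,0,0]
    - [0,0,0,0,0,0]
    - [0,0,0,0,0,0]
    - [0,0,0,0,0,0]

```text
time: 5.78
tool_pos: [687.9, 86.4, 220.3]
tcp_rot: [180.0, -0.0, 176.8]
ft_force: [-0.1, -0.4, -0.6]
finger_gap: 36.0
grip_force: 0.0
```

```bash
python3 - <<'E'
from bench import sense, eyes, models
import numpy as np
for c in ["top","scene"]:
    eyes.snapshot(c)
    print([ (n,[(round(r["confidence"],2),np.round(r["xyz"]).tolist()) for r in models.place_of(n,c)][:2]) for n in ["knob_top","drum_top","peg_tip","peg_foot"]])
s=sense();print(s["tool_pos"],s["tcp_rot"],s["joint_pos"])
E
```

```text
[('knob_top', [(0.61, [685.0, 81.0, 247.0]), (0.37, [462.0, 350.0, -2.0])]), ('drum_top', [(0.65, [646.0, 90.0, 205.0])]), ('peg_tip', [(0.66, [556.0, -253.0, 2.0]), (0.2, [589.0, 93.0, 142.0])]), ('peg_foot', [(0.69, [590.0, 94.0, 140.0]), (0.29, [652.0, -422.0, 1.0])])]
[('knob_top', [(0.91, [690.0, 84.0, 244.0]), (0.74, [559.0, -259.0, 12.0])]), ('drum_top', [(0.59, [646.0, 84.0, 207.0])]), ('peg_tip', [(0.67, [528.0, 97.0, 204.0])]), ('peg_foot', [])]
[687.92122934  86.46155338 220.284607  ] [1.79999571e+02 1.32766498e-03 1.76832452e+02] [ 2.92859290e+00  2.22307356e+01  6.91253377e+01  2.85830433e-04
  8.86425610e+01 -8.39038656e+01]
```

```bash
python3 - <<'E'
from h import *
show(plan([687.9,86.4,301],[180,0,176.8],[512,-252,200],[180,0,84.8],10))
E
```

```text
[[15.7, -34.8, 10.1, -0.0, -0.0, 0.1606], [9.9, -36.8, 10.1, -0.0, -0.0, 0.1606], [3.9, -37.9, 10.1, 0.0, -0.0, 0.1606], [-2.2, -38.1, 10.1, 0.0, -0.0, 0.1606], [-8.3, -37.2, 10.1, -0.0, -0.0, 0.1606]]
[[-14.1, -35.4, 10.1, -0.0, -0.0, 0.1606], [-19.6, -32.7, 10.1, 0.0, -0.0, 0.1606], [-24.6, -29.2, 10.1, -0.0, -0.0, 0.1606], [-28.9, -24.9, 10.1, -0.0, -0.0, 0.1606], [-32.5, -19.9, 10.1, -0.0, -0.0, 0.1606]]
```

Request:
apply_moves:
  rows:
    - [0,0,-15,0,0,0]
    - [0,0,-20,0,0,0]
    - [0,0,-25,0,0,0]
    - [0,0,-20,0,0,0]
    - [0,0,0,0,0,0]

```text
time: 6.9
tool_pos: [689.2, 86.5, 304.1]
tcp_rot: [180.0, 0.3, 176.8]
ft_force: [0.7, 0.6, -1.8]
finger_gap: 35.9
grip_force: 0.0
```

Request:
apply_moves:
  rows:
    - [15.7,-34.8,10.1,0,0,0.1606]
    - [9.9,-36.8,10.1,0,0,0.1606]
    - [3.9,-37.9,10.1,0,0,0.1606]
    - [-2.2,-38.1,10.1,0,0,0.1606]
    - [-8.3,-37.2,10.1,0,0,0.1606]

```text
time: 7.52
tool_pos: [598.9, -83.6, 248.3]
tcp_rot: [-179.9, -0.1, 130.5]
ft_force: [-0.2, -0.4, 0.2]
finger_gap: 35.8
grip_force: 0.0
```

Request:
apply_moves:
  rows:
    - [-14.1,-35.4,10.1,0,0,0.1606]
    - [-19.6,-32.7,10.1,0,0,0.1606]
    - [-24.6,-29.2,10.1,0,0,0.1606]
    - [-28.9,-24.9,10.1,0,0,0.1606]
    - [-32.5,-19.9,10.1,0,0,0.1606]

```text
time: 8.15
tool_pos: [510.9, -252.7, 198.0]
tcp_rot: [-179.9, -0.0, 84.5]
ft_force: [-0.2, 0.3, -0.0]
finger_gap: 36.1
grip_force: 0.0
```

```bash
python3 - <<'E'
from bench import sense, eyes, models
import cv2,numpy as np
from h import *
s=sense();print(s["time"],s["tool_pos"],s["tcp_rot"],s["joint_pos"])
p,d=eyes.snapshot("wrist"); k=eyes.get_calibration("wrist");K=k["intrinsics"];M=k["mount"]
cv2.imwrite("pics/w2.png",p[:,:,::-1])
print([(round(r["confidence"],2),np.round(r["xyz"]).tolist()) for r in models.place_of("roll_center","wrist")])
v,u=np.mgrid[0:420,0:560]
C=np.stack([(u-K[0,2])/K[0,0]*d,(v-K[1,2])/K[1,1]*d,d],-1)@M[:3,:3].T+M[:3,3]
W=Ro.from_euler('xyz',s["tcp_rot"],degrees=True).apply(C.reshape(-1,3)).reshape(C.shape)+s["tool_pos"]
m=(d>0)&(np.hypot(W[...,0]-556,W[...,1]+257)<70)&(W[...,2]>24)&(W[...,2]<36)
q=W[m]; c,r=cv2.minEnclosingCircle(q[:,:2].astype(np.float32));print(m.sum(),c,r,np.median(q[:,2]))
top=models.place_of("peg_tip","wrist")
E
```

```text
8.15 [ 510.94838322 -252.65885383  197.99644395] [-1.79934201e+02 -3.29899407e-02  8.45144873e+01] [-3.14659451e+01  3.91925169e+00  9.25480305e+01  8.36921867e-04
  8.36063195e+01 -2.59805451e+01]
[]
4349 (556.2147827148438, -253.44886779785156) 52.13207244873047 29.527479605177092
```

View pics/w2.png

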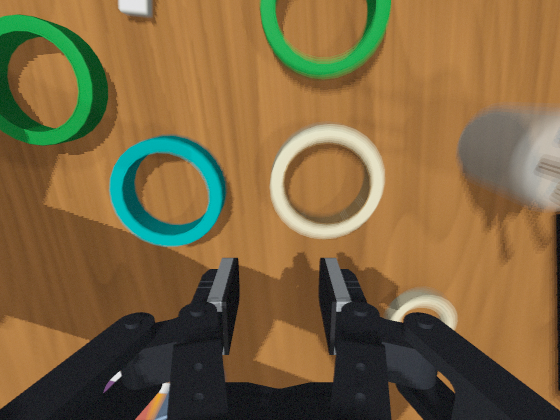

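The wrist picture shows the cream roll at (328,181), clear of its neighbours, with the turquoise ring at (168,190). I'll descend so the fingers straddle its near wall.

Request:
apply_moves:
  rows:
    - [3.3,-0.8,50,0,0,0]
    - [0,0,50,0,0,0]
    - [0,0,40,0,0,0]
    - [0,0,25,0,0,0]
    - [0,0,13,0,0,0]

```text
time: 8.93
tool_pos: [511.0, -247.0, 19.4]
tcp_rot: [-179.9, -0.1, 84.9]
ft_force: [0.2, -0.1, 0.5]
finger_gap: 36.4
grip_force: 0.0
```

Request:
apply_moves:
  rows:
    - [0,0,8,0,0,0]
    - [0,0,6,0,0,0]
    - [0,0,0,0,0,0]
    - [0,0,0,0,0,0]
    - [0,0,0,0,0,0]

```text
time: 9.55
tool_pos: [512.0, -248.9, 8.0]
tcp_rot: [179.9, 0.0, 84.8]
ft_force: [-0.2, -0.2, 0.2]
finger_gap: 36.0
grip_force: 0.0
```

Request:
apply_moves:
  rows:
    - [0,0,0,0,0,0]
    - [0,0,0,0,0,0]
    - [0,0,0,0,0,0]
    - [0,0,0,0,0,0]
    - [0,0,0,0,0,0]
  fingers: 0
  grip_force: 60

```text
time: 10.18
tool_pos: [511.6, -248.8, 7.7]
tcp_rot: [180.0, 0.0, 84.8]
ft_force: [-2.1, -0.5, 5.7]
finger_gap: 10.4
grip_force: 66.6
```

```bash
cat >> h.py <<'E'
def pegframe(az=175.5,c=(645.5,89.5)):
    a=np.radians(az);h=np.array([np.cos(a),np.sin(a),0]);z=np.array([0,0,1.])
    u=(h+z)/2**.5;v=(z-h)/2**.5;f=np.r_[c,145]+55*h
    return f,h,u,v
def tcp_for(s,e,oy=45,oz=-7.3,**k):
    f,h,u,v=pegframe(**k)
    return f+s*u-e*v-oy*v+oz*u, Ro.from_matrix(np.c_[np.cross(v,-u),v,-u])
E
python3 - <<'E'
from h import *
p,R=tcp_for(125,18); print(p,R.as_euler('xyz',degrees=True))
show(plan([511.6,-248.8,208],[180,0,84.8],p,R,10))
E
```

```text
[463.28923649 103.84029809 183.67874093] [135.    0.   85.5]
[[34.7, -8.0, 2.4, -0.0785, 0.0005, -0.0012], [34.7, -8.1, 1.8, -0.0785, 0.0005, -0.0012], [34.7, -8.2, 1.2, -0.0785, 0.0005, -0.0012], [34.7, -8.2, 0.6, -0.0785, 0.0005, -0.0012], [34.7, -8.2, -0.1, -0.0785, 0.0005, -0.0012]]
[[34.7, -8.1, -0.7, -0.0785, 0.0005, -0.0012], [34.7, -8.0, -1.3, -0.0785, 0.0005, -0.0012], [34.7, -7.9, -1.9, -0.0785, 0.0005, -0.0012], [34.8, -7.6, -2.5, -0.0785, 0.0005, -0.0012], [34.8, -7.4, -3.1, -0.0785, 0.0005, -0.0012]]
```

Request:
apply_moves:
  rows:
    - [0,0,-20,0,0,0]
    - [0,0,-45,0,0,0]
    - [0,0,-50,0,0,0]
    - [0,0,-50,0,0,0]
    - [0,0,-35,0,0,0]

```text
time: 10.8
tool_pos: [512.3, -248.8, 211.4]
tcp_rot: [179.8, 0.1, 84.8]
ft_force: [0.7, -0.6, -2.4]
finger_gap: 9.7
grip_force: 66.0
```

Request:
apply_moves:
  rows:
    - [34.7,-8.0,2.4,-0.0785,0.0005,-0.0012]
    - [34.7,-8.1,1.8,-0.0785,0.0005,-0.0012]
    - [34.7,-8.2,1.2,-0.0785,0.0005,-0.0012]
    - [34.7,-8.2,0.6,-0.0785,0.0005,-0.0012]
    - [34.7,-8.2,-0.1,-0.0785,0.0005,-0.0012]

```text
time: 11.42
tool_pos: [487.2, -71.2, 196.0]
tcp_rot: [157.3, -0.1, 85.2]
ft_force: [-0.4, -0.0, -0.9]
finger_gap: 10.2
grip_force: 66.2
```

Request:
apply_moves:
  rows:
    - [34.7,-8.1,-0.7,-0.0785,0.0005,-0.0012]
    - [34.7,-8.0,-1.3,-0.0785,0.0005,-0.0012]
    - [34.7,-7.9,-1.9,-0.0785,0.0005,-0.0012]
    - [34.8,-7.6,-2.5,-0.0785,0.0005,-0.0012]
    - [34.8,-7.4,-3.1,-0.0785,0.0005,-0.0012]

```text
time: 12.05
tool_pos: [482.5, 112.3, 205.3]
tcp_rot: [136.5, 0.3, 85.2]
ft_force: [0.0, -0.7, -2.4]
finger_gap: 9.9
grip_force: 65.3
```

```bash
python3 - <<'E'
from bench import sense, eyes, models
import cv2,numpy as np
from h import *
s=sense();print(s["time"],s["tool_pos"],s["tcp_rot"],s["joint_pos"],s["finger_gap"])
T=Ro.from_euler('xyz',s["tcp_rot"],degrees=True)
print("roll nominal",s["tool_pos"]+T.apply([0,45,-7.3]))
pics=[]
for c in ["scene","wrist","top"]:
    p,d=eyes.snapshot(c); pics.append(p)
    print(c,[ (n,[(round(r["confidence"],2),np.round(r["xyz"]).tolist()) for r in models.place_of(n,c)][:3]) for n in ["roll_center","peg_tip","peg_foot","drum_top","knob_top"]])
cv2.imwrite("pics/c3.png",np.hstack([cv2.resize(pics[0][180:290,270:400],(460,389)),cv2.resize(pics[1],(340,255)) if 0 else cv2.copyMakeBorder(cv2.resize(pics[1],(340,255)),0,134,0,0,cv2.BORDER_CONSTANT)])[:,:,::-1])
E
```

```text
12.05 [482.54216065 112.25910433 205.25431031] [136.47550676   0.28840217  85.2023508 ] [ 19.09395068 -51.16530406 143.05274905 -21.8474389   49.32879456
  32.26984562] 9.85669792574281
roll nominal [510.06207865 110.13260358 241.53684203]
scene [('roll_center', [(0.75, [511.0, 105.0, 241.0]), (0.72, [312.0, -148.0, 22.0]), (0.71, [561.0, -115.0, 14.0])]), ('peg_tip', [(0.55, [531.0, 104.0, 200.0])]), ('peg_foot', [(0.83, [593.0, 94.0, 145.0])]), ('drum_top', [(0.74, [642.0, 89.0, 208.0]), (0.61, [459.0, 349.0, 3.0])]), ('knob_top', [(0.91, [691.0, 83.0, 242.0]), (0.73, [648.0, 90.0, 3.0])])]
wrist [('roll_center', []), ('peg_tip', [(0.63, [532.0, 99.0, 205.0])]), ('peg_foot', []), ('drum_top', [(0.66, [643.0, 90.0, 209.0])]), ('knob_top', [(0.68, [693.0, 81.0, 246.0])])]
top [('roll_center', [(0.77, [510.0, 107.0, 246.0]), (0.69, [410.0, -255.0, 14.0]), (0.67, [314.0, -148.0, 14.0])]), ('peg_tip', [(0.6, [535.0, 94.0, 208.0])]), ('peg_foot', [(0.66, [589.0, 93.0, 142.0])]), ('drum_top', [(0.94, [643.0, 89.0, 206.0]), (0.7, [646.0, 86.0, -3.0])]), ('knob_top', [(0.91, [685.0, 85.0, 245.0]), (0.41, [461.0, 353.0, -0.0])])]
```

View pics/c3.png

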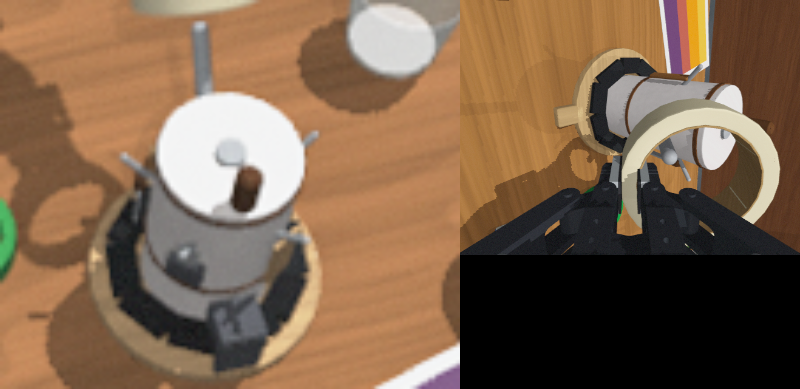

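The scene crop shows the roll held above the peg, at about (205,50). The wrist view shows the roll clamped. The arm is at its inner limit (j2 and j3), so I'll fit its kinematics to choose reachable tilts.

```bash
cat >> h.py <<'E'
LIM=np.array([[-169.4,169.4],[-51.1,129.3],[1.3,143.0],[-76.6,256.6],[0,156.5],[-152.2,152.2]])
def fk(q,P):
    h,a,b,c0,L,o,dl=P
    R=Ro.from_euler('z',q[0],degrees=True); p=np.array([c0,dl,h]); ry=lambda t:Ro.from_euler('y',t,degrees=True)
    R2=R*ry(q[1]); R3=R2*ry(q[2]); R4=R3*Ro.from_euler('z',q[3],degrees=True)*ry(q[4]); R6=R4*Ro.from_euler('z',q[5]+90 if 0 else q[5],degrees=True)
    return R.apply(p)+R2.apply([0,0,a])+R3.apply([o,0,b])+R4.apply([0,0,L]), R6
DATA=[([63.174,7.471,85.266,0,87.263,-4.893],[224.1,556.6,231.3]),([-.368,15.514,69.007,0,95.467,-13.05],[655.87,47,300.47]),
([2.929,22.231,69.125,0,88.643,-83.9],[687.92,86.46,220.28]),([-31.466,3.919,92.548,0,83.606,-25.98],[510.95,-252.66,198]),([19.094,-51.165,143.053,-21.847,49.329,32.27],[482.54,112.26,205.25])]
E
python3 - <<'E'
from h import *
from scipy.optimize import least_squares
f=lambda P: np.r_[np.concatenate([fk(q,P)[0]-x for q,x in DATA]),1e-3*(P-P0)]
P0=np.array([350,400,400,0,250,0,51.]);r=least_squares(f,P0);P=r.x;print(P.round(1),np.abs(r.fun[:15]).max())
q,R=DATA[4][0],0
Rf=fk(q,P)[1]; Rm=Ro.from_euler('xyz',[136.475,.288,85.2],degrees=True); print((Rf.inv()*Rm).as_euler('xyz',degrees=True))
Off=Rf.inv()*Rm
np.save("P.npy",P)
fr,h,u,v=pegframe()
pc=Rm.apply([0,45,-7.3])+[482.5,112.3,205.3]-fr;print("roll s,e,side",pc@u,-pc@v,pc@np.cross(v,-u))
def ik(p,R):
    best=None
    for q0 in ([10,-20,110,0,45,0],[10,-45,130,-10,60,10],[5,-10,110,0,60,5]):
        g=lambda q:np.r_[fk(q,P)[0]-p,200*(R.inv()*fk(q,P)[1]*Off).as_rotvec()]
        r=least_squares(g,q0,bounds=LIM.T)
        if best is None or r.cost<best.cost: best=r
    return best
hx=np.degrees(0)
for tilt in (45,40,35,30,25):
  a=np.radians(tilt); uu=np.sin(a)*h+np.cos(a)*np.array([0,0,1]); vv=np.cos(a)*-h+np.sin(a)*np.array([0,0,1])
  R=Ro.from_matrix(np.c_[np.cross(vv,-uu),vv,-uu])
  for s,e in ((125,18),(110,10),(80,15),(50,18),(37,31)):
    p=fr+s*u-e*v-45*vv-7.3*uu; b=ik(p,R); print(tilt,s,e,p.round(),"err",round((2*b.cost)**.5,1),b.x.round())
E
```

```text
[318.1 369.1 553.4   0.  364.8  61.6  51.2] 0.008500912523970783
[-1.35359986e-03 -1.37178552e-03  9.00017335e+01]
roll s,e,side 126.05420333380624 -10.53446996176973 9.978740779661974
45 125 18 [463. 104. 184.] err 18.5 [ 21. -50. 143. -24.  52.  35.]
45 110 10 [480. 103. 179.] err 13.8 [ 19. -47. 143. -23.  48.  34.]
45 80 15 [497. 101. 154.] err 11.9 [ 17. -42. 143. -24.  41.  35.]
45 50 18 [516. 100. 131.] err 7.6 [ 15. -36. 143. -26.  35.  37.]
45 37 31 [516. 100. 112.] err 9.7 [ 16. -33. 143. -29.  32.  40.]
40 125 18 [460. 104. 186.] err 6.1 [ 18. -51. 143. -19.  53.  29.]
40 110 10 [476. 103. 181.] err 1.1 [ 16. -49. 143. -17.  50.  27.]
40 80 15 [494. 101. 156.] err 0.0 [ 14. -44. 143. -18.  44.  28.]
40 50 18 [513. 100. 133.] err 0.0 [ 13. -37. 141. -19.  38.  29.]
40 37 31 [513. 100. 115.] err 0.0 [ 13. -34. 142. -20.  35.  30.]
35 125 18 [457. 104. 189.] err 0.0 [ 15. -50. 140. -13.  56.  24.]
35 110 10 [474. 103. 184.] err 0.0 [ 14. -45. 139. -13.  54.  23.]
35 80 15 [491. 102. 159.] err 0.0 [ 13. -40. 138. -13.  48.  23.]
35 50 18 [510. 100. 136.] err 0.0 [ 12. -34. 137. -14.  43.  24.]
35 37 31 [510. 100. 117.] err 0.0 [ 12. -32. 138. -15.  41.  25.]
30 125 18 [455. 105. 192.] err 0.0 [ 14. -45. 136. -10.  60.  21.]
30 110 10 [471. 103. 187.] err 0.0 [ 13. -41. 134. -10.  58.  20.]
30 80 15 [488. 102. 162.] err 0.0 [ 12. -36. 134. -10.  53.  20.]
30 50 18 [508. 100. 139.] err 0.0 [ 11. -30. 133. -10.  49.  20.]
30 37 31 [508. 100. 120.] err 0.0 [ 11. -28. 134. -11.  46.  21.]
25 125 18 [452. 105. 195.] err 0.0 [ 12. -40. 131.  -8.  65.  19.]
25 110 10 [468. 103. 190.] err 0.0 [ 11. -36. 130.  -7.  62.  18.]
25 80 15 [486. 102. 165.] err 0.0 [ 11. -31. 129.  -7.  58.  18.]
25 50 18 [505. 101. 142.] err 0.0 [ 10. -26. 128.  -7.  54.  17.]
25 37 31 [505. 101. 124.] err 0.0 [ 10. -25. 129.  -8.  51.  18.]
```

```bash
cat >> h.py <<'E'
def pose(s,e,tilt=35,oy=45,oz=-7.3):
    f,h,u,v=pegframe(); z=np.array([0,0,1.]); a=np.radians(tilt); uu=np.sin(a)*h+np.cos(a)*z; vv=-np.cos(a)*h+np.sin(a)*z
    return f+s*u-e*v-oy*vv+oz*uu, Ro.from_matrix(np.c_[np.cross(vv,-uu),vv,-uu])
E
python3 - <<'E'
from h import *
from bench import sense
s=sense(); A=pose(125,13);B=pose(60,14);C=pose(46,28)
show(plan(s["tool_pos"],s["tcp_rot"],*A,5)); show(plan(*A,*B,10)); show(plan(*B,*C,5)); print(A[0],B[0],C[0])
E
```

```text
[[-1.7, -4.7, -1.2, 0.0292, 0.0016, 0.0], [-1.7, -4.7, -1.1, 0.0292, 0.0016, 0.0], [-1.7, -4.8, -0.9, 0.0292, 0.0016, 0.0], [-1.7, -4.8, -0.8, 0.0292, 0.0016, 0.0], [-1.7, -4.8, -0.6, 0.0292, 0.0016, 0.0]]
[[0.0, 1.0, 6.4, 0.0, 0.0, 0.0], [0.0, 1.0, 6.4, 0.0, 0.0, 0.0], [0.0, 1.0, 6.4, 0.0, 0.0, 0.0], [0.0, 1.0, 6.4, 0.0, 0.0, 0.0], [0.0, 1.0, 6.4, 0.0, 0.0, 0.0]]
[[0.0, 1.0, 6.4, 0.0, 0.0, 0.0], [0.0, 1.0, 6.4, 0.0, 0.0, 0.0], [0.0, 1.0, 6.4, 0.0, 0.0, 0.0], [0.0, 1.0, 6.4, 0.0, 0.0, 0.0], [0.0, 1.0, 6.4, 0.0, 0.0, 0.0]]
[[-0.0, -2.3, 3.2, 0.0, 0.0, 0.0], [-0.0, -2.3, 3.2, 0.0, 0.0, 0.0], [-0.0, -2.3, 3.2, 0.0, 0.0, 0.0], [-0.0, -2.3, 3.2, 0.0, 0.0, 0.0], [-0.0, -2.3, 3.2, 0.0, 0.0, 0.0]]
[460.81561098 104.03497664 192.40520993] [505.93093942 100.48432329 145.73616238] [505.93093942 100.48432329 125.9371725 ]
```

Request:
apply_moves:
  rows:
    - [-1.7,-4.7,-1.2,0.0292,0.0016,0.0]
    - [-1.7,-4.7,-1.1,0.0292,0.0016,0.0]
    - [-1.7,-4.8,-0.9,0.0292,0.0016,0.0]
    - [-1.7,-4.8,-0.8,0.0292,0.0016,0.0]
    - [-1.7,-4.8,-0.6,0.0292,0.0016,0.0]

```text
time: 13.58
tool_pos: [460.5, 104.1, 192.3]
tcp_rot: [145.1, -0.0, 85.5]
ft_force: [0.5, -0.3, -1.6]
finger_gap: 9.9
grip_force: 65.3
```

```bash
python3 - <<'E'
from h import *
from bench import sense,eyes,models
import cv2
p,d=eyes.snapshot("wrist"); cv2.imwrite("pics/w4.png",p[:,:,::-1])
s=sense(); print(s["tool_pos"],s["tcp_rot"],s["joint_pos"].round(1)); show(plan(s["tool_pos"],s["tcp_rot"],*pose(60,14),10))
print([(n,[(round(r["confidence"],2),np.round(r["xyz"]).tolist()) for r in models.place_of(n,"wrist")][:2]) for n in ["peg_tip","drum_top","knob_top"]])
E
```

```text
[460.37150639 104.01615968 192.38142438] [ 1.45172147e+02 -4.36039731e-03  8.55226062e+01] [ 14.9 -48.7 139.6 -13.1  56.6  23.4]
[[0.0, 1.1, 6.4, -0.0003, -0.0, 0.0], [0.0, 1.1, 6.4, -0.0003, -0.0, 0.0], [0.0, 1.1, 6.4, -0.0003, -0.0, 0.0], [0.0, 1.1, 6.4, -0.0003, -0.0, 0.0], [0.0, 1.1, 6.4, -0.0003, -0.0, 0.0]]
[[0.0, 1.1, 6.4, -0.0003, -0.0, 0.0], [0.0, 1.1, 6.4, -0.0003, -0.0, 0.0], [0.0, 1.1, 6.4, -0.0003, -0.0, 0.0], [0.0, 1.1, 6.4, -0.0003, -0.0, 0.0], [0.0, 1.1, 6.4, -0.0003, -0.0, 0.0]]
[('peg_tip', [(0.94, [532.0, 98.0, 208.0])]), ('drum_top', [(0.61, [642.0, 90.0, 204.0])]), ('knob_top', [])]
```

View pics/w4.png

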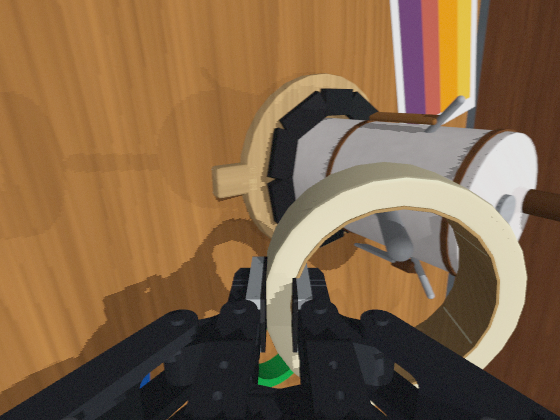

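The wrist view shows the peg end through the hole at about (400,245), so the roll is lined up to slide on.

Request:
apply_moves:
  rows:
    - [0,1.1,6.4,0,0,0]
    - [0,1.1,6.4,0,0,0]
    - [0,1.1,6.4,0,0,0]
    - [0,1.1,6.4,0,0,0]
    - [0,1.1,6.4,0,0,0]

```text
time: 14.4
tool_pos: [483.8, 102.4, 168.9]
tcp_rot: [145.0, 0.0, 85.5]
ft_force: [-0.0, 0.4, -2.4]
finger_gap: 9.6
grip_force: 65.3
```

Request:
apply_moves:
  rows:
    - [0,1.1,6.4,0,0,0]
    - [0,1.1,6.4,0,0,0]
    - [0,1.1,6.4,0,0,0]
    - [0,1.1,6.4,0,0,0]
    - [0,1.1,6.4,0,0,0]

```text
time: 15.02
tool_pos: [506.6, 100.6, 146.0]
tcp_rot: [145.0, 0.0, 85.5]
ft_force: [-0.3, -0.4, -2.5]
finger_gap: 10.2
grip_force: 65.3
```

Request:
apply_moves:
  rows:
    - [0,-2.3,3.2,0,0,0]
    - [0,-2.3,3.2,0,0,0]
    - [0,-2.3,3.2,0,0,0]
    - [0,-2.3,3.2,0,0,0]
    - [0,-2.3,3.2,0,0,0]

```text
time: 15.65
tool_pos: [506.1, 100.7, 126.4]
tcp_rot: [145.0, 0.0, 85.5]
ft_force: [0.4, 0.4, -2.0]
finger_gap: 10.1
grip_force: 65.3
```

```bash
python3 - <<'E'
from h import *
from bench import sense,eyes,models
import cv2
a,_=eyes.snapshot("wrist");print(models.place_of("peg_tip","wrist"));b,_=eyes.snapshot("scene")
cv2.imwrite("pics/w5.png",np.hstack([a[:,:400],cv2.resize(b[170:290,280:395],(400,420))])[:,:,::-1])
s=sense(); T=Ro.from_euler('xyz',s["tcp_rot"],degrees=True); f,h,u,v=pegframe(); c=s["tool_pos"]+T.apply([0,45,-7.3])-f
print(s["tool_pos"],s["ft_force"],"s,e",c@u,-c@v)
print([(n,[(round(r["confidence"],2),np.round(r["xyz"]).tolist()) for r in models.place_of(n,"scene")][:2]) for n in ["peg_tip","roll_center","knob_top"]])
E
```

```text
[{'xyz': [531.2, 96.5, 204.8], 'confidence': 0.92}]
[505.88767566 100.65687455 126.22013165] [ 0.09342304  1.06613695 -2.03653826] s,e 46.21663030076081 27.840321695539686
[('peg_tip', [(0.92, [528.0, 100.0, 200.0]), (0.44, [395.0, -483.0, 0.0])]), ('roll_center', [(0.91, [408.0, -255.0, 16.0]), (0.68, [562.0, -113.0, 12.0])]), ('knob_top', [(0.86, [690.0, 86.0, 243.0])])]
```

View pics/w5.png

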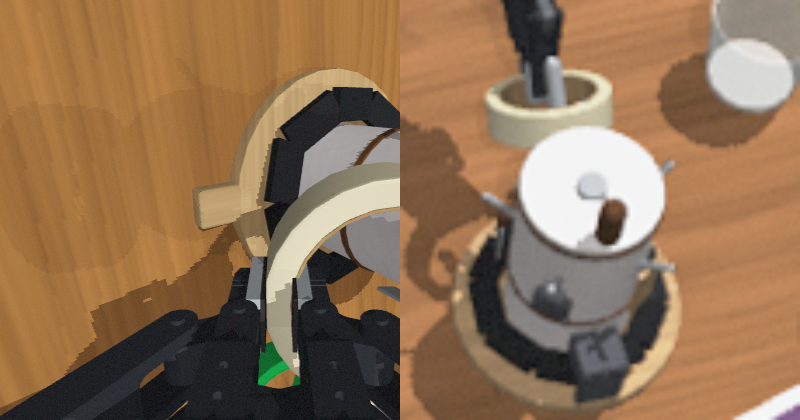

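The peg passes through the hole, visible in the right half at (555,80), and nothing is touching. I'll open the fingers.

Request:
apply_moves:
  rows:
    - [0,0,0,0,0,0]
    - [0,0,0,0,0,0]
    - [0,0,0,0,0,0]
    - [0,0,0,0,0,0]
    - [0,0,0,0,0,0]
  fingers: 40

```text
time: 16.58
tool_pos: [506.1, 100.7, 126.7]
tcp_rot: [145.0, -0.0, 85.5]
ft_force: [-0.6, -1.2, -0.4]
finger_gap: 39.8
grip_force: 0.0
```

```bash
python3 - <<'E'
from h import *
from bench import sense,eyes,models
import cv2
a,_=eyes.snapshot("wrist");b,_=eyes.snapshot("scene")
cv2.imwrite("pics/w6.png",np.hstack([a[:,150:550],cv2.resize(b[170:290,280:395],(400,420))])[:,:,::-1])
s=sense(); print(s["tool_pos"],s["ft_force"],s["finger_gap"])
E
```

```text
[506.07403806 100.69909165 126.5687342 ] [-0.38964422 -0.59882138 -0.17743084] 40.1973314158109
```

View pics/w6.png

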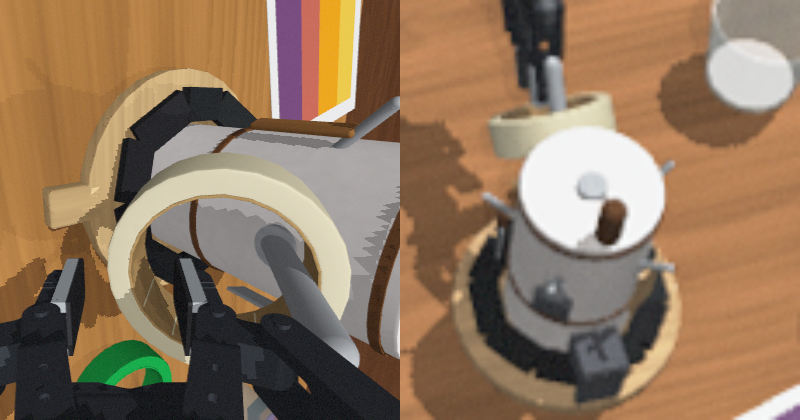

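The roll has slid home against the drum, hanging on the peg at (300,270). The fingers are free on both sides of its wall. I'll withdraw straight back.

Request:
apply_moves:
  rows:
    - [0,0,-8,0,0,0]
    - [0,0,-10,0,0,0]
    - [0,0,-12,0,0,0]
    - [0,0,-12,0,0,0]
    - [0,0,-12,0,0,0]

```text
time: 17.3
tool_pos: [474.9, 103.3, 172.0]
tcp_rot: [144.9, -0.0, 85.5]
ft_force: [-0.1, 0.3, 0.1]
finger_gap: 39.9
grip_force: 0.0
```

Request:
apply_moves:
  rows:
    - [0,-10,-10,0.05,0,0]
    - [0,-10,-10,0.05,0,0]
    - [0,-10,-10,0.05,0,0]
    - [0,0,0,0,0,0]
    - [0,0,0,0,0,0]

```text
time: 17.92
tool_pos: [434.2, 106.3, 180.4]
tcp_rot: [153.5, -0.0, 85.5]
ft_force: [-0.6, 0.2, -0.5]
finger_gap: 39.7
grip_force: 0.0
```

Request:
apply_moves:
  rows:
    - [0,0,0,0,0,0]
    - [0,0,0,0,0,0]
    - [0,0,0,0,0,0]
    - [0,0,0,0,0,0]
    - [0,0,0,0,0,0]

```text
time: 18.55
tool_pos: [434.0, 106.3, 180.2]
tcp_rot: [153.6, 0.0, 85.5]
ft_force: [-0.8, 0.6, 0.2]
finger_gap: 39.8
grip_force: 0.0
```

```bash
python3 - <<'E'
from h import *
from bench import sense,eyes,models
import cv2
a,_=eyes.snapshot("wrist");b,_=eyes.snapshot("scene")
cv2.imwrite("pics/w7.png",np.hstack([a[:,150:550],cv2.resize(b[170:290,280:395],(400,420))])[:,:,::-1])
s=sense(); print(s["tool_pos"],s["ft_force"],s["finger_gap"])
f,h,u,v=pegframe()
for c in ("wrist","scene"):
  for n in ["peg_tip","roll_center","knob_top"]:
    print(c,n,[(round(r["confidence"],2),np.round(r["xyz"]).tolist()) for r in models.place_of(n,c)][:3])
print(f)
E
```

```text
[434.017739   106.33155431 180.23956537] [ 0.04527829 -0.45502814  0.12201264] 39.97581424041805
wrist peg_tip [(0.79, [533.0, 97.0, 209.0])]
wrist roll_center [(0.61, [559.0, -111.0, 16.0])]
wrist knob_top []
scene peg_tip [(0.7, [526.0, 98.0, 198.0]), (0.54, [560.0, 95.0, 131.0]), (0.38, [642.0, 89.0, 209.0])]
scene roll_center [(0.87, [548.0, 93.0, 139.0]), (0.78, [562.0, -111.0, 11.0]), (0.78, [407.0, -250.0, 15.0])]
scene knob_top [(0.93, [687.0, 85.0, 246.0])]
[590.66954664  93.81525027 145.        ]
```

View pics/w7.png

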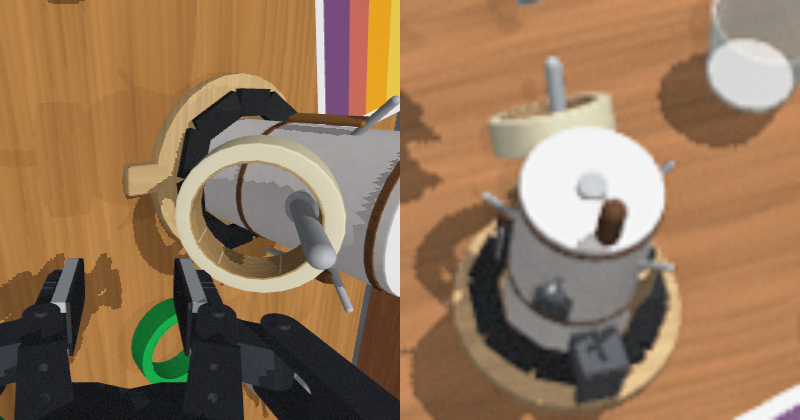

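The roll hangs home on the peg, about 43 mm out and 6 mm below the foot. The peg is over the nose and the robot is clear.

```bash
python3 -c "
from bench import job; print(job.hand_in())"
```

```text
the job is handed in; nothing more can be done
None
```

The large roll is hanging home on the long peg, the peg is clicked over the nose, and the job is handed in at about 19 s; the hand-in returned no verdict.

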